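# Touch off a stuck-down casting, then seat its tower

## Robot

A 7-joint arm with a two-finger parallel gripper is mounted at the origin on the work surface. World frame = base frame: x ahead of the robot, y to its left, z up, the work surface at z = 0. Lengths are in m, angles in rad, forces in N, time in s.
With the tool pointing down it reaches from about 0.425 to 0.875 m from the base axis. Payload 4.7 kg.
Tool frame: the origin (TCP) lies between the finger pads; the fingertips stand 14 mm ahead of it and the grasp point (between the pads) lies 5 mm behind it; z points along the fingers, y is the line along which they close (so a half turn about z gives the same grasp; the last joint's range is limited). The gripper opens to 87 mm and grips with 3 to 60 N. Pads are 19 mm wide; open, the fingers measure 117 mm over their backs; the gripper's body (75 mm by 190 mm) begins 51 mm behind the grasp point.
Start: joints at [1.344, 0.321, -0.07, 1.45, 0.023, 1.371, -0.057], TCP at [0.155, -0.631, 0.237] pointing down, gripper open.
Joint ranges: [-2.86, 2.86], [-0.3, 2.09], [-1.38, 1.24], [0.06, 2.45], [-1.56, 4.7], [0.09, 2.05], [-2.69, 2.69]. Speed limits (rad/s): [2.57, 2.57, 3.14, 3.14, 3.14, 3.14, 3.14].

## Interface

Orientations are given as a rotation vector (axis times angle).
In Python, from bench import get_state, get_image, camera_params, close_job gives the robot as it stands. The module is installed in compiled form; this text tells all that it offers.
- The arm moves only by the tool arm_command, never from a script. Its argument "motion" is a list of rows, each a list of 5 numbers: the finger opening in mm, from 0 to 87, then the shift along the tool's x, y, z in mm, then the turn about the tool's z in degrees. In form: [[gripper, x, y, z, spin], ...]. A call has 1 to 5 rows; each row is the pose to reach, as a shift and turn from the pose commanded when the call began, along the tool's axes at that moment; what a row does not reach only later rows make up. A row lasts 1/12 s, in which the tool goes at most 41.7 mm and 7.16 degrees, less where a joint would pass 70% of its speed; a pose out of reach is approached as far as the arm can. A call with a gripper value outside its range is refused whole. The fingers move at their own pace and stop on an object; "newtons" is the grip in N (left out, the last holds). Time passes only in rows, so rows that repeat a pose let the fingers close. It gives the time, the measured TCP pose, the force, the opening and the grip force at its end, in the units of the state.
- get_state(): the state, without advancing time (a new reading comes with each control period).
- get_image(name): name is "scene" or "top" or "wrist"; returns (picture, depth): 480x640x3 uint8, red, green, blue; 480x640 float32, m along the optical axis (not along the pixel's ray), 0 where there is no reading.
- camera_params(name): a dict with "intrinsics" (3x3 intrinsics, pixels), "extrinsics" (4x4, takes a point from camera to world coordinates). Camera axes: x right, y down, z forward; pixel columns grow to the right and rows downward; lengths in m; the calibration is good to about 2 mm. A picture is of the moment at which its call begins: read the wrist's pose just before it. camera_params takes no time and is no camera call; for the wrist camera it gives the pose at the moment of the call.
- close_job(): hands the job in; it is judged then, once.
The state is a dict: "time": time; "joint_positions": joint angles; "qd": joint speeds; "joint_torque": joint torques, N m; "position": TCP position; "tool_rot": TCP orientation; "ft_force": force on the tool from outside, world axes, zero at the start; "torque": the same for the moment, N m; "grip_width": opening from 0.0 (shut) to 1.0 (fully open); "grip_force": force on a finger pad.
Only numpy, scipy, OpenCV 4.12 (cv2) and the standard library are available. Lean on these libraries where they do the work, as an engineer would, in place of code of your own. Each camera call takes 0.05 s, during which the arm holds its last target. There are 200 camera calls.

## Task

The stepped ceramic base has been stuck down on the plywood board a little out of place, so find it by touch: with the fingertips touch its lower step gently and hold for about half a second each time, first on the long side facing the robot near its left end, then on the same side near its right end, then on the middle of its left end face (left and right as the robot sees them). After that take the square tower from the wooden rack and seat its tongue gently in the slot on top of the base, upright and fully home with its shoulder flush, let go and leave it; leave the two round spires in the rack alone, and never press hard.

Things in the scene. Friction and masses are not known exactly. Their poses are not given: they have to be found in the camera images.
- board: Fixed plywood work board, 200 (x) by 260 (y) by 18 mm thick, lying on the table. Origin: centre of its underside; z up, x away from the robot, y to its left when unturned.
- bed: Paper-marked place on the board's top, same axes. Origin: where the middle of the base's underside SHOULD be. The white ceramic base stuck rigidly there is up to 7 mm off in x and in y and turned up to 0.07 rad, all unknown; it is not measured. Its lower step: 84 (x) by 120 (y) by 30 mm high, vertical square sides; hard, does not give; over 20 N from a finger is too much.
- nominal_slot (a point): Point 55 mm above the bed's origin, fixed to the bed: where the slot's mouth SHOULD be (same unknown error). Upper step of the base: 56 (x) by 90 (y) by 25 mm high, centred on the lower one; the slot is in the middle of its top, 18 (x) by 30 (y) mm, 23 mm deep, with a 2 mm chamfer round the mouth.
- rack: Fixed wooden rack block, 80 (x) by 270 (y) by 34 mm high, with three pockets 90 mm apart along y, the middle one at its centre; the tower and the two spires stand in them in any order, shoulders on its top. Origin: centre of its underside.
- tower: Loose white ceramic tower, 0.13 to 0.25 kg, the only one with a square-sided body. Origin: centre of the underside of its tongue, z up. Tongue 16 (x) by 28 (y) by 20 mm long, hidden in the rack pocket (1.5 mm play each side). It fits the base's slot with 1 mm play each side, its x along the base's x, either way round; fully home, its origin is 35 mm above the bed.
- tower_grip (a point): Middle of the tower's body, 52 mm above its origin, same axes. The body has flat sides, 32 (x) by 40 (y) mm, from 26 to 71 mm above the origin: grip it here across the 32 mm. Below it the shoulder plate, 38 (x) by 46 (y) mm, from 20 to 26 mm; above it a small roof and point up to 99 mm.
- spire1: Loose round ceramic spire standing in the rack, 40 mm across at its shoulder, 85 mm tall with its 15 mm round plug. Not to be disturbed. Origin: centre of its underside.
- spire2: A second round spire like the first, also standing in the rack. Not to be disturbed. Origin: centre of its underside.
Mind the look-alikes: they are no part of the job. What is shaped like the tower but red is not meant.

How it is judged:
By the outcome, as a careful person would: the job done as asked, in the order asked, and still so for the second after the job is handed in, with the robot touching nothing.
It also fails if it takes over 72 s, if anything falls off the work surface, if the arm or the gripper's body presses on something with over 40 N, if the wrist force passes 120 N, or if a joint passes its speed limit or range.

## Working session

There is one attempt and no reset: what is moved stays moved. The work goes in short steps, Python scripts to look and compute and a tool call to move; the robot and the scene stay as the last step left them, time stands still between calls to the robot, and variables do not carry over. Pictures are saved under pics/ and viewed, at most 10 in all, crops included, and the job is handed in when it is done.

Besides the shell and the picture viewer there is one more tool, called after "Emit:" as name([rows], argument=value, ...), one row to a line, values as JSON. arm_command: Moves the arm, as the interface text tells. Its arguments: {"type":"object","properties":{"motion":{"type":"array"},"newtons":{"type":"number"}},"required":["motion"]}

```bash
mkdir -p pics
python3 - <<'E'
from bench import *
import cv2,numpy as np
s=get_state();print(s)
for n in("scene","top"):
    im,d=get_image(n);cv2.imwrite(f"pics/{n}0.png",im[:,:,::-1]);np.savez(f"{n}0.npz",im=im,d=d,**camera_params(n));print(n,camera_params(n))
E
```

```text
{'time': 0.0, 'joint_positions': array([ 1.34410778,  0.32185459, -0.07007756,  1.45167675,  0.02262359,
        1.3707745 , -0.05690737]), 'qd': array([-8.22215904e-04,  4.52554644e-05, -1.72270223e-03,  2.67527469e-04,
       -4.19965203e-04,  2.30277661e-04, -5.80312552e-04]), 'joint_torque': array([-6.56831662e-05, -4.91285026e+01, -4.03842526e-01, -3.12530172e+01,
       -6.41525583e-02,  4.36874852e-02,  1.77534671e-04]), 'position': array([ 0.15482112, -0.63075643,  0.23544003]), 'tool_rot': array([-3.11696767e+00, -3.77122191e-01,  5.52986451e-04]), 'ft_force': array([ 0.51294686, -0.73575814, -0.13892564]), 'torque': array([-0.01492322,  0.00346428,  0.00865277]), 'grip_force': 0.0, 'grip_width': 0.9976286920206476}
scene {'intrinsics': array([[532.65760959,   0.        , 319.80184282],
       [  0.        , 532.65760959, 241.0070932 ],
       [  0.        ,   0.        ,   1.        ]]), 'extrinsics': array([[-0.60441177,  0.49991874, -0.62029643,  1.14673371],
       [ 0.79642634,  0.35981916, -0.48604038,  0.37580874],
       [-0.01978615, -0.78778895, -0.61562739,  0.64767198],
       [ 0.        ,  0.        ,  0.        ,  1.        ]])}
top {'intrinsics': array([[497.49898242,   0.        , 329.59687962],
       [  0.        , 497.49898242, 239.23109081],
       [  0.        ,   0.        ,   1.        ]]), 'extrinsics': array([[-4.58991507e-03, -9.86700088e-01,  1.62486520e-01,
         4.19525870e-01],
       [-9.99718456e-01,  7.44979906e-04, -2.37161278e-02,
        -7.86414310e-02],
       [ 2.32796561e-02, -1.62549628e-01, -9.86425707e-01,
         9.55797991e-01],
       [ 0.00000000e+00,  0.00000000e+00,  0.00000000e+00,
         1.00000000e+00]])}
```

View pics/top0.png

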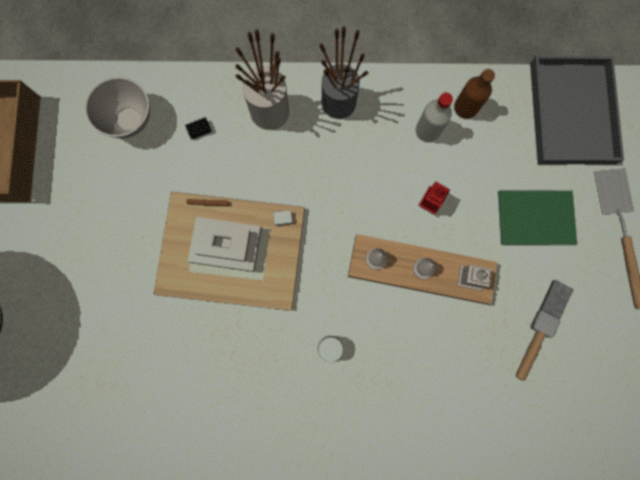

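View pics/scene0.png

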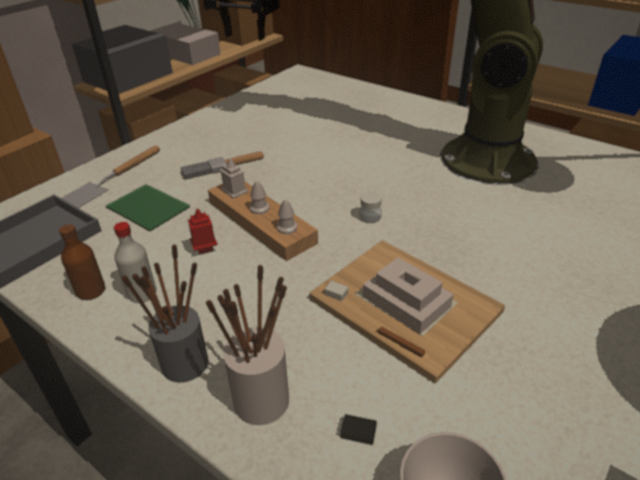

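The top view shows the board at about (230,250) with the base on it at (225,243). The rack is at (423,270), with the square tower at its right end (477,277) and the spires at (378,258) and (427,268). The red decoy is at (435,197). The scene view agrees with this.

```bash
cat > h.py <<'E'
import numpy as np,cv2
def cloud(d,K,T):
    v,u=np.mgrid[:d.shape[0],:d.shape[1]]
    P=np.stack([(u-K[0,2])*d/K[0,0],(v-K[1,2])*d/K[1,1],d],-1)
    return P@T[:3,:3].T+T[:3,3]
def rect(P,m):
    "largest blob of mask: minAreaRect in world mm"
    m=cv2.morphologyEx(m.astype(np.uint8),cv2.MORPH_OPEN,np.ones((3,3)))
    n,l,s,c=cv2.connectedComponentsWithStats(m)
    if n<2:return None
    i=1+np.argmax(s[1:,4]);q=P[l==i]
    return cv2.minAreaRect((q[:,:2]*1000).astype(np.float32)),np.median(q[:,2]),len(q)
E
python3 - <<'E'
from h import *
f=np.load("top0.npz");P=cloud(f['d'],f['intrinsics'],f['extrinsics']);z=P[...,2];ok=f['d']>0
x,y=P[...,0],P[...,1]
for p in[(230,250),(160,280),(222,241),(210,255),(477,277),(400,266),(452,275),(378,258),(427,268),(330,348),(285,218),(208,203),(350,150)]:print(p,P[p[1],p[0]].round(4))
B=ok&(x>.2)&(x<.7)&(y>.05)&(y<.35); R=ok&(x<.7)&(y<-.08)&(y>-.5)&(x>.25)
for n,m in[("board",B&(z>.01)),("board-flat",B&(abs(z-.018)<.006)),("lower+",B&(z>.036)),("upper",B&(z>.062)),("rack",R&(z>.02)&(z<.042)),("tower hi",R&(z>.055)&(y<-.3)),("tower",R&(z>.042)&(y<-.3))]:print(n,rect(P,m))
E
```

```text
(230, 250) [0.5459 0.0783 0.0711]
(160, 280) [0.4969 0.2163 0.0187]
(222, 241) [0.5659 0.0976 0.0478]
(210, 255) [0.5361 0.1122 0.0771]
(477, 277) [ 0.4943 -0.356   0.0957]
(400, 266) [ 0.5208 -0.2325  0.0317]
(452, 275) [ 0.5036 -0.3294  0.0329]
(378, 258) [ 0.5282 -0.1839  0.0938]
(427, 268) [ 0.5109 -0.2703  0.0897]
(330, 348) [ 0.3724 -0.1002  0.0515]
(285, 218) [ 0.6119 -0.0168  0.0345]
(208, 203) [0.6422 0.13   0.0287]
(350, 150) [ 0.7583 -0.1434  0.0008]
board (((559.0302734375, 129.09922790527344), (179.304443359375, 200.97340393066406), 83.41700744628906), np.float64(0.01963610758331391), 9150)
board-flat (((559.0302734375, 129.09922790527344), (179.304443359375, 200.97340393066406), 83.41700744628906), np.float64(0.018644210819289464), 6292)
lower+ (((561.9058837890625, 99.12387084960938), (110.5185317993164, 84.5989761352539), 81.62647247314453), np.float64(0.07105167515628708), 2581)
upper (((561.2846069335938, 94.42424011230469), (90.90403747558594, 56.463134765625), 81.60903930664062), np.float64(0.07338502684644493), 1434)
rack (((515.8555297851562, -275.3907470703125), (271.12713623046875, 80.61840057373047), 78.5182876586914), np.float64(0.03388958359233574), 4935)
tower hi (((497.94140625, -362.8937683105469), (41.182350158691406, 32.45842361450195), 79.07371520996094), np.float64(0.08678998765062451), 522)
tower (((497.9116516113281, -362.7427978515625), (41.3197135925293, 32.63939666748047), 79.45028686523438), np.float64(0.08570722330262692), 575)
```

```bash
cat >> h.py <<'E'
from scipy.spatial.transform import Rotation as Ro
def plan(s,tgt,yaw):
    "shift (mm) in tool axes and spin (deg) to world target (m), tool-x yaw (deg)"
    R=Ro.from_rotvec(s['tool_rot']).as_matrix()
    cur=np.degrees(np.arctan2(R[1,0],R[0,0]))
    print("pos",(s['position']*1000).round(1),"yaw",cur.round(2),"tilt",R[:,2].round(4),"t",round(s['time'],2),"F",s['ft_force'].round(1))
    if tgt is not None: print("shift",((R.T@(np.array(tgt)-s['position']))*1000).round(1),"spin",round(-((yaw-cur+180)%360-180),2))
E
python3 - <<'E'
from h import *
from bench import *
f=np.load("top0.npz");P=cloud(f['d'],f['intrinsics'],f['extrinsics']);z=P[...,2];ok=f['d']>0
x,y=P[...,0],P[...,1]
B=ok&(x>.2)&(x<.7)&(y>-.07)&(y<.35)
for n,m in[("board",B&(z>.01)),("lower+",B&(z>.036)),("upper",B&(z>.062))]:print(n,rect(P,m))
s=get_state()
plan(s,[.45,-.25,.24],81.6);plan(s,[.45,-.25,.24],-98.4)
E
```

```text
board (((554.2045288085938, 88.84213256835938), (260.8399658203125, 200.51193237304688), 83.21348571777344), np.float64(0.01926712474847181), 14323)
lower+ (((561.166259765625, 94.098876953125), (120.67680358886719, 84.5989761352539), 81.62647247314453), np.float64(0.05627773346793674), 3037)
upper (((561.2735595703125, 94.34938049316406), (91.05534362792969, 56.463134765625), 81.60903930664062), np.float64(0.07338136508740317), 1468)
pos [ 154.9 -630.8  235.6] yaw 13.8 tilt [-5.0e-04  1.7e-03 -1.0e+00] t 0.1 F [-0.4 -0.8 -0.4]
shift [ 377.4 -299.4   -4. ] spin -67.8
pos [ 154.9 -630.8  235.6] yaw 13.8 tilt [-5.0e-04  1.7e-03 -1.0e+00] t 0.1 F [-0.4 -0.8 -0.4]
shift [ 377.4 -299.4   -4. ] spin 112.2
```

Emit:
arm_command([
  [0, 25, -20, 0, -4.5],
  [0, 50, -40, 0, -9],
  [0, 76, -60, 0, -13.5],
  [0, 101, -80, 0, -18],
  [0, 126, -100, 0, -22.6],
], newtons=10)

```text
time: 0.52
position: [0.2542, -0.5025, 0.236]
tool_rot: [-2.982, -0.987, 0.0]
ft_force: [1.5, -0.6, -0.1]
grip_width: 0.706
grip_force: 0.0
```

Emit:
arm_command([
  [0, 31, -9, 0, -4.5],
  [0, 62, -17, 0, -9],
  [0, 93, -26, 0, -13.5],
  [0, 124, -35, 0, -18],
  [0, 154, -44, 0, -22.6],
])

```text
time: 0.93
position: [0.352, -0.3756, 0.2362]
tool_rot: [-2.731, -1.552, 0.0]
ft_force: [-0.5, -0.1, -0.2]
grip_width: 0.324
grip_force: 0.0
```

Emit:
arm_command([
  [0, 32, 4, 0, -4.5],
  [0, 64, 8, 0, -9],
  [0, 96, 11, 0, -13.5],
  [0, 128, 15, 0, -18],
  [0, 160, 19, 0, -22.6],
])

```text
time: 1.35
position: [0.4505, -0.2485, 0.2363]
tool_rot: [-2.374, -2.057, 0.001]
ft_force: [0.0, -0.5, -0.2]
grip_width: 0.02
grip_force: 0.0
```

Emit:
arm_command([
  [0, 32, -2, 0, 0],
  [0, 64, -4, 0, 0],
  [0, 96, -6, 0, 0],
  [0, 128, -8, 0, 0],
  [0, 160, -9, 0, 0],
])

```text
time: 1.77
position: [0.464, -0.0887, 0.2362]
tool_rot: [-2.378, -2.052, 0.001]
ft_force: [0.8, 0.2, 0.1]
grip_width: 0.008
grip_force: 0.0
```

Emit:
arm_command([
  [0, 32, -2, 0, 0],
  [0, 64, -4, 0, 0],
  [0, 96, -6, 0, 0],
  [0, 120, -8, 0, 0],
  [0, 140, -9, 0, 0],
])

```text
time: 2.18
position: [0.4756, 0.0521, 0.2364]
tool_rot: [-2.376, -2.056, 0.0]
ft_force: [0.4, -0.9, -1.6]
grip_width: 0.005
grip_force: 0.0
```

Run:
```python
from h import *
from bench import *
plan(get_state(),[.4866,.1507,.044],81.6)
```

```text
pos [475.6  52.1 236.4] yaw 81.73 tilt [-2.e-04 -1.e-04 -1.e+00] t 2.18 F [ 0.4 -0.9 -1.6]
shift [ 99.2  -3.2 192.4] spin 0.13
```

Emit:
arm_command([
  [0, 33, -1, 0, 0],
  [0, 66, -2, 10, 0],
  [0, 99, -3, 30, 0],
  [0, 99, -3, 65, 0],
  [0, 99, -3, 100, 0],
])

```text
time: 2.6
position: [0.4879, 0.1509, 0.1363]
tool_rot: [2.373, 2.058, 0.005]
ft_force: [0.5, -1.2, 0.4]
grip_width: 0.005
grip_force: 0.0
```

Emit:
arm_command([
  [0, 0, 0, 30, 0],
  [0, 0, 0, 60, 0],
  [0, 0, 0, 80, 0],
  [0, 0, 0, 92, 0],
  [0, 0, 0, 92, 0],
])

```text
time: 3.02
position: [0.4854, 0.1472, 0.0419]
tool_rot: [-2.376, -2.051, 0.007]
ft_force: [-0.5, -1.6, 0.1]
grip_width: 0.008
grip_force: 0.0
```

Emit:
arm_command([
  [0, 0, 4, 0, 0],
  [0, 0, 8, 0, 0],
  [0, 0, 12, 0, 0],
  [0, 0, 15, 0, 0],
  [0, 0, 17, 0, 0],
])

```text
time: 3.43
position: [0.5058, 0.1452, 0.0455]
tool_rot: [2.378, 2.051, 0.003]
ft_force: [-0.4, 0.0, -0.3]
grip_width: 0.004
grip_force: 0.0
```

Run:
```python
from h import *
from bench import *
import cv2
im,d=get_image("wrist");cv2.imwrite("pics/w1.png",im[:,:,::-1])
plan(get_state(),[.5114,.1470,.044],81.6)
```

```text
pos [505.8 145.2  45.3] yaw 81.55 tilt [ 1.8e-03  2.0e-04 -1.0e+00] t 3.48 F [0.3 0.5 0.3]
shift [2.6 5.2 1.3] spin -0.05
```

View pics/w1.png

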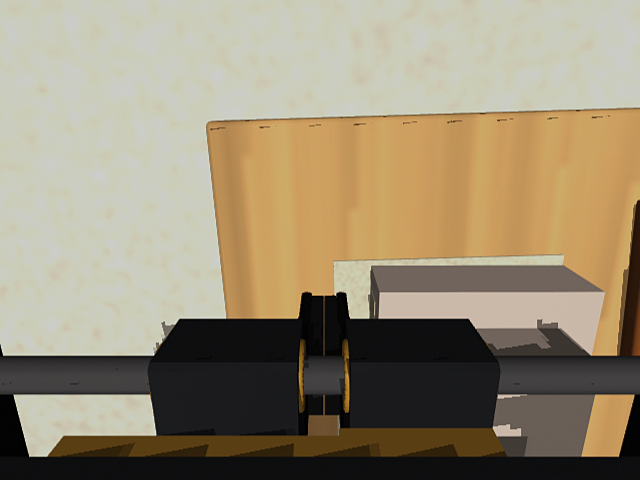

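The wrist view shows the closed fingertips at columns 300–347, row 295. The long face of the base is about 25 px to their right, at column 371. I'll creep in.

Emit:
arm_command([
  [0, 0, 0.7, 0, 0],
  [0, 0, 1.4, 0, 0],
  [0, 0, 2.1, 0, 0],
  [0, 0, 2.8, 0, 0],
  [0, 0, 3.5, 0, 0],
])

```text
time: 3.9
position: [0.5078, 0.1448, 0.0445]
tool_rot: [2.378, 2.053, -0.0]
ft_force: [0.2, 0.3, -0.3]
grip_width: 0.003
grip_force: 0.0
```

Emit:
arm_command([
  [0, 0, 0.4, 0, 0],
  [0, 0, 0.8, 0, 0],
  [0, 0, 1.2, 0, 0],
  [0, 0, 1.6, 0, 0],
  [0, 0, 1.6, 0, 0],
])

```text
time: 4.32
position: [0.5095, 0.1446, 0.0445]
tool_rot: [2.378, 2.053, 0.0]
ft_force: [0.1, 0.1, -0.7]
grip_width: 0.003
grip_force: 0.0
```

Emit:
arm_command([
  [0, 0, 0.4, 0, 0],
  [0, 0, 0.8, 0, 0],
  [0, 0, 1.2, 0, 0],
  [0, 0, 1.6, 0, 0],
  [0, 0, 1.6, 0, 0],
])

```text
time: 4.73
position: [0.5111, 0.1443, 0.0445]
tool_rot: [2.378, 2.053, 0.0]
ft_force: [-0.2, 0.5, 0.4]
grip_width: 0.004
grip_force: 0.0
```

Emit:
arm_command([
  [0, 0, 0.3, 0, 0],
  [0, 0, 0.6, 0, 0],
  [0, 0, 0.9, 0, 0],
  [0, 0, 1.2, 0, 0],
  [0, 0, 1.2, 0, 0],
])

```text
time: 5.15
position: [0.5123, 0.1441, 0.0445]
tool_rot: [2.378, 2.053, -0.0]
ft_force: [0.4, 0.6, -0.1]
grip_width: 0.01
grip_force: 0.0
```

Emit:
arm_command([
  [0, 0, 0.3, 0, 0],
  [0, 0, 0.6, 0, 0],
  [0, 0, 0.9, 0, 0],
  [0, 0, 1.2, 0, 0],
  [0, 0, 1.2, 0, 0],
])

```text
time: 5.57
position: [0.5135, 0.144, 0.0445]
tool_rot: [2.378, 2.053, -0.0]
ft_force: [-0.2, 0.4, -0.9]
grip_width: 0.0
grip_force: 0.0
```

Emit:
arm_command([
  [0, 0, 0.3, 0, 0],
  [0, 0, 0.6, 0, 0],
  [0, 0, 0.9, 0, 0],
  [0, 0, 1.2, 0, 0],
  [0, 0, 1.2, 0, 0],
])

```text
time: 5.98
position: [0.5146, 0.1438, 0.0445]
tool_rot: [2.378, 2.053, -0.0]
ft_force: [0.2, -0.0, -0.7]
grip_width: 0.003
grip_force: 0.0
```

Emit:
arm_command([
  [0, 0, 0.4, 0, 0],
  [0, 0, 0.8, 0, 0],
  [0, 0, 1.2, 0, 0],
  [0, 0, 1.6, 0, 0],
  [0, 0, 1.6, 0, 0],
])

```text
time: 6.4
position: [0.5163, 0.1435, 0.0445]
tool_rot: [2.378, 2.053, -0.0]
ft_force: [-0.6, 0.4, -0.3]
grip_width: 0.005
grip_force: 0.0
```

Emit:
arm_command([
  [0, 0, 0.3, 0, 0],
  [0, 0, 0.6, 0, 0],
  [0, 0, 0.9, 0, 0],
  [0, 0, 1.0, 0, 0],
  [0, 0, 1.0, 0, 0],
])

```text
time: 6.82
position: [0.5172, 0.1435, 0.0445]
tool_rot: [2.378, 2.053, -0.0]
ft_force: [-0.7, -0.1, -0.5]
grip_width: 0.003
grip_force: 0.0
```

Emit:
arm_command([
  [0, 0, 0.3, 0, 0],
  [0, 0, 0.6, 0, 0],
  [0, 0, 0.9, 0, 0],
  [0, 0, 1.2, 0, 0],
  [0, 0, 1.2, 0, 0],
])

```text
time: 7.23
position: [0.5175, 0.1437, 0.0444]
tool_rot: [-2.377, -2.052, 0.002]
ft_force: [-4.0, -0.1, 2.0]
grip_width: 0.003
grip_force: 1.9
```

Emit:
arm_command([
  [0, 0, 0.3, 0, 0],
  [0, 0, 0.6, 0, 0],
  [0, 0, 0.9, 0, 0],
  [0, 0, 1.0, 0, 0],
  [0, 0, 1.0, 0, 0],
])

```text
time: 7.65
position: [0.5177, 0.1438, 0.0442]
tool_rot: [-2.376, -2.052, 0.004]
ft_force: [-6.4, 2.6, 3.8]
grip_width: 0.007
grip_force: 3.2
```

Emit:
arm_command([
  [0, 0, 0, 0, 0],
  [0, 0, 0, 0, 0],
])

```text
time: 7.82
position: [0.5177, 0.1438, 0.0442]
tool_rot: [-2.376, -2.052, 0.004]
ft_force: [-5.9, 2.2, 4.0]
grip_width: 0.002
grip_force: 3.2
```

Run:
```python
from h import *
from bench import *
s=get_state();plan(s,None,0);c=camera_params("wrist")
im,d=get_image("wrist");np.savez("w2.npz",im=im,d=d,**c)
P=cloud(d,c['intrinsics'],c['extrinsics'])
R=Ro.from_rotvec(s['tool_rot']).as_matrix()
L=((P-s['position'])@R)*1000   # tool frame mm
for v in(292,298,305,312):
    print(v,[(u,*L[v,u].round(0).astype(int)) for u in range(286,364,6)])
print(c['extrinsics'][:3,3])
```

```text
pos [517.7 143.8  44.2] yaw 81.64 tilt [-0.0031  0.     -1.    ] t 7.82 F [-5.9  2.2  4. ]
292 [(286, np.int64(8), np.int64(-17), np.int64(27)), (292, np.int64(7), np.int64(-14), np.int64(27)), (298, np.int64(7), np.int64(-11), np.int64(28)), (304, np.int64(14), np.int64(-8), np.int64(13)), (310, np.int64(13), np.int64(-6), np.int64(14)), (316, np.int64(8), np.int64(-3), np.int64(27)), (322, np.int64(8), np.int64(-1), np.int64(26)), (328, np.int64(8), np.int64(2), np.int64(27)), (334, np.int64(8), np.int64(5), np.int64(26)), (340, np.int64(13), np.int64(7), np.int64(14)), (346, np.int64(18), np.int64(9), np.int64(4)), (352, np.int64(20), np.int64(11), np.int64(-1)), (358, np.int64(20), np.int64(13), np.int64(0))]
298 [(286, np.int64(4), np.int64(-17), np.int64(27)), (292, np.int64(4), np.int64(-14), np.int64(28)), (298, np.int64(5), np.int64(-11), np.int64(27)), (304, np.int64(13), np.int64(-8), np.int64(8)), (310, np.int64(14), np.int64(-5), np.int64(8)), (316, np.int64(11), np.int64(-3), np.int64(13)), (322, np.int64(11), np.int64(-1), np.int64(12)), (328, np.int64(12), np.int64(2)
[... 861 characters left out ...]
int64(13), np.int64(-3))]
312 [(286, np.int64(-3), np.int64(-17), np.int64(28)), (292, np.int64(-2), np.int64(-14), np.int64(27)), (298, np.int64(-2), np.int64(-12), np.int64(27)), (304, np.int64(13), np.int64(-7), np.int64(-4)), (310, np.int64(13), np.int64(-5), np.int64(-4)), (316, np.int64(11), np.int64(-3), np.int64(0)), (322, np.int64(12), np.int64(-1), np.int64(-2)), (328, np.int64(12), np.int64(2), np.int64(-1)), (334, np.int64(12), np.int64(4), np.int64(-1)), (340, np.int64(13), np.int64(6), np.int64(-4)), (346, np.int64(13), np.int64(8), np.int64(-3)), (352, np.int64(12), np.int64(11), np.int64(-3)), (358, np.int64(12), np.int64(13), np.int64(-2))]
[0.53040902 0.22748712 0.19157264]
```

Run:
```python
from h import *
f=np.load("w2.npz");K,T=f['intrinsics'],f['extrinsics'];d=f['d'];im=f['im']
for v in(300,305,310): print(v,d[v,296:308].round(4).tolist(),d[v,338:356].round(4).tolist())
print(im[305,296:308].sum(1),im[305,338:356].sum(1),K[0,0])
```

```text
300 [0.19120000302791595, 0.19059999287128448, 0.19130000472068787, 0.1915999948978424, 0.19020000100135803, 0.1688999980688095, 0.16820000112056732, 0.16830000281333923, 0.16779999434947968, 0.16910000145435333, 0.1680999994277954, 0.16750000417232513] [0.16850000619888306, 0.16680000722408295, 0.16820000112056732, 0.16779999434947968, 0.16940000653266907, 0.16869999468326569, 0.1679999977350235, 0.1680999994277954, 0.16369999945163727, 0.15770000219345093, 0.15880000591278076, 0.1573999971151352, 0.1574999988079071, 0.15919999778270721, 0.15870000422000885, 0.15729999542236328, 0.1589999943971634, 0.15839999914169312]
305 [0.19249999523162842, 0.19210000336170197, 0.19189999997615814, 0.19130000472068787, 0.164000004529953, 0.16419999301433563, 0.164900004863739, 0.16429999470710754, 0.164000004529953, 0.16349999606609344, 0.16359999775886536, 0.16410000622272491] [0.16439999639987946, 0.16349999606609344, 0.16429999470710754, 0.1639000028371811, 0.16380000114440918, 0.16439999639987946, 0.16439999639987946, 0.16369999945163727, 0.16519999504089355, 0.1582999974489212, 0.1597999930
[... 222 characters left out ...]
.1907999962568283, 0.1599999964237213, 0.16019999980926514, 0.16110000014305115, 0.15950000286102295, 0.16050000488758087, 0.16030000150203705, 0.16099999845027924, 0.16009999811649323] [0.16019999980926514, 0.1599999964237213, 0.1597999930381775, 0.15919999778270721, 0.15960000455379486, 0.15919999778270721, 0.15950000286102295, 0.1607999950647354, 0.16089999675750732, 0.1590999960899353, 0.16030000150203705, 0.1590999960899353, 0.1597999930381775, 0.15919999778270721, 0.1599999964237213, 0.15919999778270721, 0.15940000116825104, 0.15940000116825104]
[467 466 477 520 146   0   7  16  15  15  13  17] [ 18  12  15  14  17  11  11   0  31 494 582 566 558 561 559 561 561 561] 426.10969406717624
```

Emit:
arm_command([
  [0, 0, -2, 0, 0],
  [0, 0, -12, 0, 0],
  [0, -35, -12, 0, 0],
  [0, -70, -12, 0, 0],
  [0, -90, -12, 0, 0],
])

```text
time: 8.28
position: [0.4938, 0.0521, 0.0443]
tool_rot: [2.378, 2.049, -0.002]
ft_force: [0.2, -0.0, -0.2]
grip_width: 0.008
grip_force: 0.0
```

Emit:
arm_command([
  [0, 0, 3, 0, 0],
  [0, 0, 6, 0, 0],
  [0, 0, 7, 0, 0],
  [0, 0, 7, 0, 0],
])

```text
time: 8.62
position: [0.502, 0.0563, 0.0449]
tool_rot: [2.376, 2.055, 0.003]
ft_force: [-0.0, 0.1, 0.3]
grip_width: -0.002
grip_force: 0.0
```

Emit:
arm_command([
  [0, 0, 0.3, 0, 0],
  [0, 0, 0.6, 0, 0],
  [0, 0, 0.9, 0, 0],
  [0, 0, 1.2, 0, 0],
  [0, 0, 1.2, 0, 0],
])

```text
time: 9.03
position: [0.5024, 0.0549, 0.0445]
tool_rot: [-2.378, -2.053, 0.0]
ft_force: [-0.3, -0.0, -0.6]
grip_width: 0.006
grip_force: 0.0
```

Emit:
arm_command([
  [0, 0, 0.3, 0, 0],
  [0, 0, 0.6, 0, 0],
  [0, 0, 0.9, 0, 0],
  [0, 0, 1.2, 0, 0],
  [0, 0, 1.2, 0, 0],
])

```text
time: 9.45
position: [0.5037, 0.0544, 0.0445]
tool_rot: [2.378, 2.053, 0.0]
ft_force: [-1.0, -0.8, -0.0]
grip_width: 0.006
grip_force: 0.0
```

Emit:
arm_command([
  [0, 0, 0.3, 0, 0],
  [0, 0, 0.6, 0, 0],
  [0, 0, 0.9, 0, 0],
  [0, 0, 1.2, 0, 0],
  [0, 0, 1.2, 0, 0],
])

```text
time: 9.87
position: [0.5042, 0.0542, 0.0443]
tool_rot: [-2.378, -2.052, 0.002]
ft_force: [-2.9, -0.6, 1.2]
grip_width: -0.002
grip_force: 1.1
```

Emit:
arm_command([
  [0, 0, 0.2, 0, 0],
  [0, 0, 0.4, 0, 0],
  [0, 0, 0.6, 0, 0],
  [0, 0, 0.6, 0, 0],
  [0, 0, 0.6, 0, 0],
])

```text
time: 10.28
position: [0.5043, 0.054, 0.0442]
tool_rot: [-2.377, -2.052, 0.004]
ft_force: [-5.4, -1.0, 2.7]
grip_width: 0.009
grip_force: 2.5
```

Emit:
arm_command([
  [0, 0, 0, 0, 0],
  [0, 0, 0, 0, 0],
  [0, 0, -2, 0, 0],
  [0, 0, -12, 0, 0],
  [0, 35, -12, 0, 0],
])

```text
time: 10.7
position: [0.4975, 0.0835, 0.0436]
tool_rot: [2.386, 2.039, -0.008]
ft_force: [1.5, -0.5, -0.1]
grip_width: 0.008
grip_force: 0.0
```

Emit:
arm_command([
  [0, 35, 0, 0, 0],
  [0, 70, 0, 0, 0],
  [0, 104, 0, 0, 0],
  [0, 104, 30, 0, 0],
  [0, 104, 63, 0, 0],
])

```text
time: 11.12
position: [0.5751, 0.1892, 0.0453]
tool_rot: [-2.369, -2.062, -0.004]
ft_force: [0.1, -0.7, 0.3]
grip_width: 0.004
grip_force: 0.0
```

Emit:
arm_command([
  [0, -3, 0, 0, 0],
  [0, -7, 0, 0, 0],
  [0, -11, 0, 0, 0],
  [0, -13, 0, 0, 0],
  [0, -13, 0, 0, 0],
])

```text
time: 11.53
position: [0.5734, 0.1706, 0.0446]
tool_rot: [2.378, 2.052, -0.001]
ft_force: [-0.4, 0.5, -0.3]
grip_width: 0.004
grip_force: 0.0
```

Run:
```python
from h import *
from bench import *
plan(get_state(),[.5617+.0728*.1461,.0941+.0728*.9893,.0445],81.6)
```

```text
pos [573.4 170.6  44.6] yaw 81.58 tilt [-1.e-04 -1.e-03 -1.e+00] t 11.53 F [-0.4  0.5 -0.3]
shift [-4.6 -0.4  0.1] spin -0.02
```

Emit:
arm_command([
  [0, -0.6, 0, 0, 0],
  [0, -1.2, 0, 0, 0],
  [0, -1.8, 0, 0, 0],
  [0, -2.4, 0, 0, 0],
  [0, -2.4, 0, 0, 0],
])

```text
time: 11.95
position: [0.5739, 0.169, 0.0446]
tool_rot: [2.378, 2.053, -0.0]
ft_force: [0.1, -0.6, -0.5]
grip_width: 0.008
grip_force: 0.0
```

Emit:
arm_command([
  [0, -0.3, 0, 0, 0],
  [0, -0.6, 0, 0, 0],
  [0, -0.9, 0, 0, 0],
  [0, -1.2, 0, 0, 0],
  [0, -1.2, 0, 0, 0],
])

```text
time: 12.37
position: [0.5737, 0.1678, 0.0445]
tool_rot: [-2.378, -2.053, 0.0]
ft_force: [-0.5, 0.7, -0.3]
grip_width: 0.002
grip_force: 0.0
```

Emit:
arm_command([
  [0, -0.3, 0, 0, 0],
  [0, -0.6, 0, 0, 0],
  [0, -0.9, 0, 0, 0],
  [0, -1.2, 0, 0, 0],
  [0, -1.2, 0, 0, 0],
])

```text
time: 12.78
position: [0.5736, 0.1665, 0.0445]
tool_rot: [2.378, 2.053, -0.0]
ft_force: [-0.8, 0.9, 0.6]
grip_width: 0.005
grip_force: 0.0
```

Emit:
arm_command([
  [0, -0.3, 0, 0, 0],
  [0, -0.6, 0, 0, 0],
  [0, -0.9, 0, 0, 0],
  [0, -1.2, 0, 0, 0],
  [0, -1.2, 0, 0, 0],
])

```text
time: 13.2
position: [0.5734, 0.1654, 0.0445]
tool_rot: [2.378, 2.053, -0.0]
ft_force: [-0.2, 0.8, 0.4]
grip_width: 0.0
grip_force: 0.0
```

Emit:
arm_command([
  [0, -0.3, 0, 0, 0],
  [0, -0.6, 0, 0, 0],
  [0, -0.9, 0, 0, 0],
  [0, -1.2, 0, 0, 0],
  [0, -1.2, 0, 0, 0],
])

```text
time: 13.62
position: [0.5733, 0.165, 0.0447]
tool_rot: [-2.377, -2.053, -0.002]
ft_force: [1.0, 1.9, -1.0]
grip_width: 0.008
grip_force: 1.0
```

Emit:
arm_command([
  [0, -0.3, 0, 0, 0],
  [0, -0.6, 0, 0, 0],
  [0, -0.9, 0, 0, 0],
  [0, -1.0, 0, 0, 0],
  [0, -1.0, 0, 0, 0],
])

```text
time: 14.03
position: [0.5733, 0.1649, 0.0449]
tool_rot: [-2.377, -2.053, -0.003]
ft_force: [1.0, 6.0, 0.9]
grip_width: 0.003
grip_force: 2.6
```

Emit:
arm_command([
  [0, 0, 0, 0, 0],
  [0, 0, 0, 0, 0],
])

```text
time: 14.2
position: [0.5733, 0.1649, 0.0449]
tool_rot: [-2.377, -2.053, -0.003]
ft_force: [0.8, 4.3, 0.3]
grip_width: 0.007
grip_force: 2.6
```

Run:
```python
from h import *
from bench import *
s=get_state();plan(s,None,0);c=camera_params("wrist")
im,d=get_image("wrist");np.savez("w3.npz",im=im,d=d,**c);cv2.imwrite("pics/w3.png",im[:,:,::-1])
P=cloud(d,c['intrinsics'],c['extrinsics'])
R=Ro.from_rotvec(s['tool_rot']).as_matrix()
L=((P-s['position'])@R)*1000
m=(d>0)&(abs(L[...,2])<12)
fl=m&(abs(L[...,1])<9)&(L[...,0]>0)&(L[...,0]<20)
print("flange x",np.percentile(L[fl][:,0],[5,25,50,75,95]))
# end face: points with z between steps, beyond fingers
for sg in(-1,1):
    e=(d>0)&(L[...,2]<24)&(L[...,2]>-1)&(sg*L[...,1]>14)&(sg*L[...,1]<38)&(L[...,0]<0)&(L[...,0]>-25)
    print("end face x",sg,e.sum(),np.percentile(L[e][:,0],[5,25,50,75,95]) if e.sum()>10 else "")
```

```text
pos [573.3 164.9  44.9] yaw 81.65 tilt [ 0.0011  0.0021 -1.    ] t 14.2 F [0.8 4.3 0.3]
flange x [11.08582746 11.5262943  11.91409374 13.05490838 13.44916199]
end face x -1 0 
end face x 1 0
```

Emit:
arm_command([
  [0, 2, 0, 0, 0],
  [0, 12, 0, 0, 0],
  [0, 12, 0, -40, 0],
  [0, 12, 0, -80, 0],
  [0, 12, 0, -105, 0],
])

```text
time: 14.67
position: [0.5756, 0.1756, 0.1525]
tool_rot: [2.377, 2.052, 0.002]
ft_force: [1.3, -0.0, 0.6]
grip_width: 0.005
grip_force: 0.0
```

View pics/w3.png

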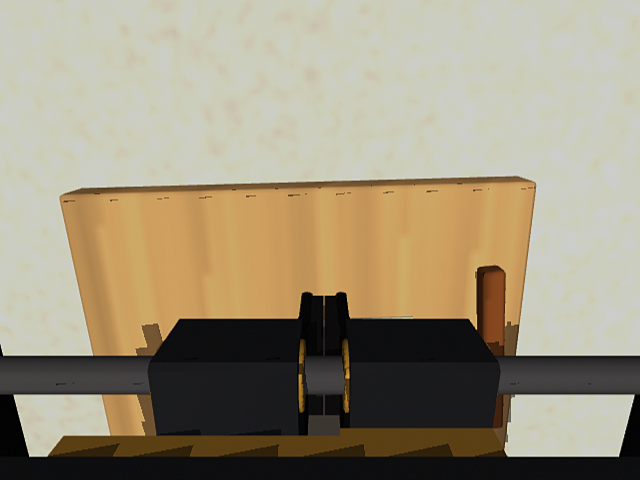

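The closed fingertips sit in front of the base's end face, which they hide. All three touches are done. The base centre is at about (561.8, 95) mm, yaw −8.4°. Now to the tower.

Emit:
arm_command([
  [87, -25, 0, -30, 0],
  [87, -55, 0, -55, 0],
  [87, -85, 0, -70, 0],
  [87, -118, 0, -70, 0],
  [87, -150, 1, -70, 0],
])

```text
time: 15.08
position: [0.5538, 0.0249, 0.2209]
tool_rot: [2.376, 2.051, -0.001]
ft_force: [0.4, 0.3, -0.7]
grip_width: 0.305
grip_force: 0.0
```

Emit:
arm_command([
  [87, -34, 0, 0, 0],
  [87, -68, 0, 0, 0],
  [87, -102, 0, 0, 0],
  [87, -136, 0, 0, 0],
  [87, -170, 1, 0, 0],
])

```text
time: 15.5
position: [0.5289, -0.1438, 0.2195]
tool_rot: [2.379, 2.052, -0.003]
ft_force: [0.5, 0.6, -0.2]
grip_width: 0.682
grip_force: 0.0
```

Emit:
arm_command([
  [87, -34, 0, 0, 0],
  [87, -68, 0, 0, 1],
  [87, -102, 0, 0, 2],
  [87, -130, 0, 0, 2.3],
  [87, -154, 1, 0, 2.3],
])

```text
time: 15.92
position: [0.5067, -0.2974, 0.2192]
tool_rot: [-2.422, -2.0, 0.004]
ft_force: [0.1, 0.3, -0.6]
grip_width: 0.979
grip_force: 0.0
```

Emit:
arm_command([
  [87, -10, 0, 0, 0],
  [87, -10, 0, 0, 0],
  [87, -10, 0, 0, 0],
])

```text
time: 16.17
position: [0.5067, -0.3029, 0.2192]
tool_rot: [-2.418, -2.004, -0.0]
ft_force: [0.2, 0.2, -0.0]
grip_width: 0.999
grip_force: 0.0
```

Run:
```python
from h import *
from bench import *
s=get_state();c=camera_params("wrist");plan(s,[.498,-.363,.061],79.2)
im,d=get_image("wrist");np.savez("w4.npz",im=im,d=d,**c);cv2.imwrite("pics/w4.png",im[:,:,::-1])
P=cloud(d,c['intrinsics'],c['extrinsics']);z=P[...,2]
m=(d>0)&(abs(P[...,0]-.498)<.05)&(abs(P[...,1]+.363)<.05)
print(rect(P,m&(z>.055)&(z<.12)),rect(P,m&(z>.08)&(z<.12)))
```

```text
pos [ 506.7 -302.9  219.2] yaw 79.3 tilt [-8.0e-04  1.4e-03 -1.0e+00] t 16.17 F [ 0.2  0.2 -0. ]
shift [-60.9   2.8 158.1] spin 0.1
(((498.65087890625, -359.5785827636719), (40.38584518432617, 31.95100212097168), 78.41574096679688), np.float64(0.08682865417139007), 2753) (((498.64935302734375, -359.601806640625), (40.33971405029297, 31.944690704345703), 78.41574096679688), np.float64(0.09301321150019123), 2222)
```

View pics/w4.png

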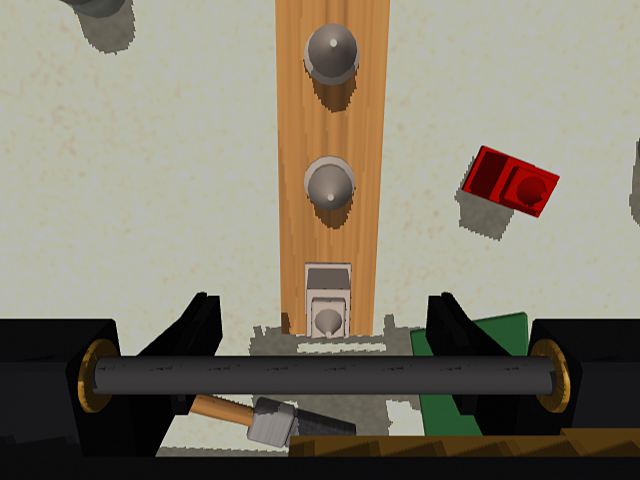

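The view shows the tower at about (328,300), between the open fingers, with the spires at (330,190) and (332,55). The red decoy is off to the right. The positions agree with the top view.

Emit:
arm_command([
  [87, -30, 1, 0, 0.4],
  [87, -60, 3, 0, 0.8],
  [87, -60, 3, 0, 0.8],
  [87, -60, 3, 30, 0.8],
  [87, -60, 3, 60, 0.8],
])

```text
time: 16.63
position: [0.5008, -0.3624, 0.1611]
tool_rot: [2.427, 1.987, 0.003]
ft_force: [0.7, 0.3, 1.1]
grip_width: 0.999
grip_force: 0.0
```

Emit:
arm_command([
  [87, 0, 0, 25, 0],
  [87, 0, 0, 50, 0],
  [87, 0, 0, 75, 0],
  [87, 0, 0, 90, 0],
  [87, 0, 0, 98, 0],
])

```text
time: 17.05
position: [0.4981, -0.3602, 0.0593]
tool_rot: [-2.427, -1.989, 0.0]
ft_force: [-0.4, 0.0, 0.3]
grip_width: 1.002
grip_force: 0.0
```

Emit:
arm_command([
  [87, 0, 0, 0, 0],
  [87, 0, 0, 0, 0],
])

```text
time: 17.22
position: [0.4994, -0.3624, 0.0622]
tool_rot: [2.431, 1.989, 0.001]
ft_force: [-0.3, 0.9, 1.0]
grip_width: 1.001
grip_force: 0.0
```

Run:
```python
from h import *
from bench import *
plan(get_state(),[.4983,-.3628,.061],78.5)
```

```text
pos [ 499.4 -362.4   62.2] yaw 78.6 tilt [ 6.e-04  0.e+00 -1.e+00] t 17.22 F [-0.3  0.9  1. ]
shift [-0.6 -1.   1.2] spin 0.1
```

Emit:
arm_command([
  [44, 0, -0.6, 0.5, 0],
  [44, 0, -0.6, 0.5, 0],
  [44, 0, -0.6, 0.5, 0],
  [40, 0, -0.6, 0.5, 0],
  [37, 0, -0.6, 0.5, 0],
], newtons=20)

```text
time: 17.63
position: [0.498, -0.3637, 0.0616]
tool_rot: [2.432, 1.987, -0.0]
ft_force: [-0.5, -0.6, 1.3]
grip_width: 0.707
grip_force: 0.0
```

Emit:
arm_command([
  [35, 0, 0, 0, 0],
  [34, 0, 0, 0, 0],
  [32, 0, 0, 0, 0],
  [30, 0, 0, 0, 0],
  [25, 0, 0, 0, 0],
])

```text
time: 18.05
position: [0.4979, -0.3634, 0.061]
tool_rot: [2.433, 1.988, -0.0]
ft_force: [-0.0, 0.4, -0.0]
grip_width: 0.364
grip_force: 20.0
```

Emit:
arm_command([
  [20, 0, 0, 0, 0],
  [20, 0, 0, 0, 0],
  [20, 0, 0, 0, 0],
  [20, 0, 0, 0, 0],
])

```text
time: 18.38
position: [0.4979, -0.3634, 0.061]
tool_rot: [2.433, 1.988, -0.0]
ft_force: [0.5, 0.8, -0.1]
grip_width: 0.364
grip_force: 20.0
```

Emit:
arm_command([
  [20, 0, 0, -4, 0],
  [20, 0, 0, -12, 0],
  [20, 0, 0, -22, 0],
  [20, 0, 0, -40, 0],
  [20, 0, 0, -65, 0],
])

```text
time: 18.8
position: [0.4967, -0.3627, 0.1258]
tool_rot: [-2.43, -1.986, 0.001]
ft_force: [-0.7, -0.5, -1.7]
grip_width: 0.368
grip_force: 20.0
```

Emit:
arm_command([
  [20, 0, 0, -25, 0],
  [20, 0, 0, -50, 0],
  [20, 0, 0, -75, 0],
  [20, 0, 0, -85, 0],
  [20, 0, 0, -85, 0],
])

```text
time: 19.22
position: [0.4995, -0.3641, 0.2149]
tool_rot: [2.428, 1.984, 0.002]
ft_force: [0.6, 0.0, -1.3]
grip_width: 0.366
grip_force: 20.0
```

Run:
```python
from h import *
from bench import *
s=get_state();c=camera_params("wrist");print(s['grip_width'],s['grip_force']);plan(s,[.5618,.0949,.21],81.6)
im,d=get_image("wrist");np.savez("w5.npz",im=im,d=d,**c);cv2.imwrite("pics/w5.png",im[:,:,::-1])
P=cloud(d,c['intrinsics'],c['extrinsics']);R=Ro.from_rotvec(s['tool_rot']).as_matrix();L=((P-s['position'])@R)*1000
m=(d>0)&(abs(L[...,1])<15)&(abs(L[...,0])<40)
for a,b in[(-22,20),(22,27),(28,47)]:
    q=L[m&(L[...,2]>a)&(L[...,2]<b)];print(a,b,len(q),np.percentile(q,[2,50,98],axis=0).round(1).tolist() if len(q) else"")
```

```text
0.36628204236157136 19.999798256903887
pos [ 499.5 -364.1  214.9] yaw 78.5 tilt [ 0.0048 -0.0042 -1.    ] t 19.22 F [ 0.6  0.  -1.3]
shift [462.2 -30.5   3.3] spin -3.1
-22 20 3801 [[22.0, -14.4, -21.8], [22.9, -0.0, -5.4], [23.4, 14.4, 18.8]]
22 27 548 [[22.4, -14.4, 22.0], [25.5, 0.4, 22.9], [26.3, 14.3, 26.7]]
28 47 0
```

View pics/w5.png

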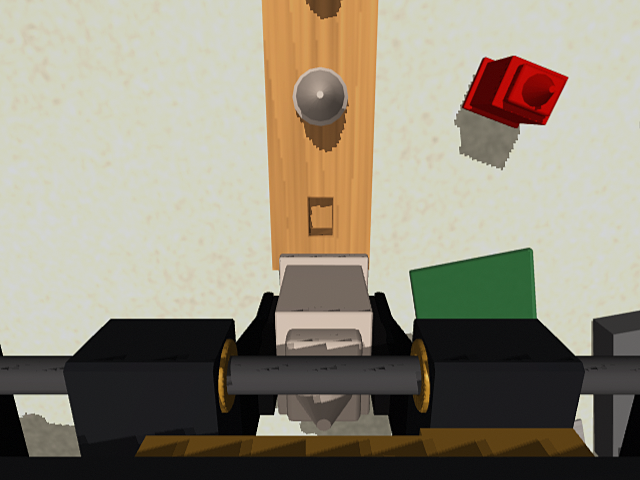

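The tower hangs straight in the grip, with its front at (320,290). Its empty pocket (320,217) and the undisturbed spires are behind it. Next I'll hover short of the slot and measure slot and tower in the same view.

Emit:
arm_command([
  [20, 10, -1, 0, 0],
  [20, 30, -2, 0, 0],
  [20, 58, -4, 0, 0],
  [20, 88, -6, 0, 0],
  [20, 118, -8, 0, 0],
])

```text
time: 19.68
position: [0.5123, -0.2438, 0.2086]
tool_rot: [-2.43, -1.985, 0.002]
ft_force: [0.2, 0.6, -1.3]
grip_width: 0.367
grip_force: 20.0
```

Emit:
arm_command([
  [20, 30, -2, 0, 0],
  [20, 60, -4, 0, 0],
  [20, 90, -6, 0, 0],
  [20, 120, -8, 0, 0],
  [20, 150, -10, 0, 0],
])

```text
time: 20.1
position: [0.5321, -0.0947, 0.2089]
tool_rot: [-2.43, -1.986, 0.003]
ft_force: [1.4, -0.3, -1.9]
grip_width: 0.366
grip_force: 20.0
```

Emit:
arm_command([
  [20, 30, -2, 5, -1],
  [20, 60, -4, 10, -2],
  [20, 88, -6, 17, -3.1],
  [20, 108, -7, 22, -3.1],
  [20, 119, -8.4, 25, -3.1],
])

```text
time: 20.52
position: [0.5471, 0.0257, 0.1835]
tool_rot: [-2.37, -2.056, 0.003]
ft_force: [-0.6, 1.0, -0.8]
grip_width: 0.365
grip_force: 20.0
```

Emit:
arm_command([
  [20, 0, 0, 0, 0],
  [20, 0, 0, 0, 0],
  [20, 0, 0, 0, 0],
])

```text
time: 20.77
position: [0.5485, 0.0199, 0.1851]
tool_rot: [-2.379, -2.051, 0.003]
ft_force: [0.1, -0.9, -1.1]
grip_width: 0.364
grip_force: 20.0
```

Run:
```python
from h import *
from bench import *
s=get_state();c=camera_params("wrist");print(s['grip_width'],s['grip_force']);plan(s,[.5618,.0949,.15],81.6)
im,d=get_image("wrist");np.savez("w6.npz",im=im,d=d,**c);cv2.imwrite("pics/w6.png",im[:,:,::-1])
P=cloud(d,c['intrinsics'],c['extrinsics']);R=Ro.from_rotvec(s['tool_rot']).as_matrix();L=((P-s['position'])@R)*1000
def st(n,m,k):
    q=L[m];print(n,len(q),np.percentile(q[:,k],[2,50,98]).round(1).tolist())
ok=d>0
st("tower front",ok&(abs(L[...,1])<14)&(abs(L[...,0]-22)<4)&(L[...,2]>-21)&(L[...,2]<18),0)
z=P[...,2]
up=ok&(abs(z-.073)<.004)&(L[...,0]>15)
q=(L[up][:,:2]).astype(np.float32);print("upper top",len(q),cv2.minAreaRect(q))
```

```text
0.3637226878228952 19.99955499311909
pos [548.5  19.9 185.1] yaw 81.54 tilt [-1.8e-03 -7.0e-04 -1.0e+00] t 20.77 F [ 0.1 -0.9 -1.1]
shift [76.1  2.2 35. ] spin -0.06
tower front 3213 [22.3, 22.8, 23.3]
upper top 13599 ((78.22575378417969, 2.0270919799804688), (56.1937370300293, 90.08453369140625), 89.95611572265625)
```

View pics/w6.png

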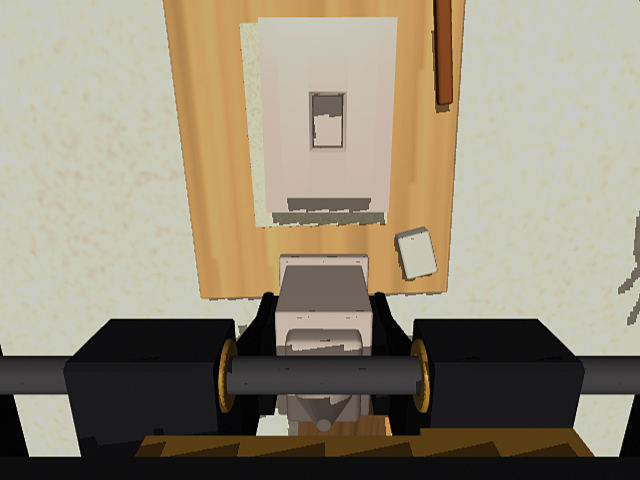

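The view shows the base square to the tool, with its slot at (328,122), and the tower held upright at (322,290). Needed shift: x 75.4, y 2.1 mm.

Emit:
arm_command([
  [20, 15, 0.5, 0, 0],
  [20, 40, 1, 0, 0],
  [20, 62, 2, 0, 0],
  [20, 72, 2.1, 0, 0],
  [20, 75.4, 2.1, 0, 0],
])

```text
time: 21.23
position: [0.5623, 0.0966, 0.1861]
tool_rot: [-2.376, -2.054, -0.001]
ft_force: [-0.7, -0.2, -1.6]
grip_width: 0.364
grip_force: 20.0
```

Emit:
arm_command([
  [20, 0, 0, 10, 0],
  [20, 0, 0, 30, 0],
  [20, 0, 0, 45, 0],
  [20, 0, 0, 54, 0],
  [20, 0, 0, 54, 0],
])

```text
time: 21.65
position: [0.5606, 0.0928, 0.1292]
tool_rot: [-2.379, -2.049, 0.007]
ft_force: [-1.0, 0.2, -1.2]
grip_width: 0.367
grip_force: 20.0
```

Emit:
arm_command([
  [20, 0, 0, 0, 0],
  [20, 0, 0, 0, 0],
  [20, 0, 0, 0, 0],
])

```text
time: 21.9
position: [0.563, 0.0952, 0.133]
tool_rot: [2.378, 2.051, 0.002]
ft_force: [-0.7, -0.4, -1.5]
grip_width: 0.369
grip_force: 20.0
```

Run:
```python
from h import *
from bench import *
plan(get_state(),[.5485+(75.4*.1471+2.1*.9891)/1000,.0199+(75.4*.9891-2.1*.1471)/1000,.1],81.55)
```

```text
pos [563.   95.2 133. ] yaw 81.57 tilt [ 1.8e-03 -1.0e-04 -1.0e+00] t 21.9 F [-0.7 -0.4 -1.5]
shift [-1.3 -1.2 33. ] spin 0.02
```

Emit:
arm_command([
  [20, 0, 0, 0, 0],
  [20, 0, 0, 0, 0],
  [20, 0, 0, 0, 0],
  [20, 0, 0, 0, 0],
  [20, 0, 0, 0, 0],
])

```text
time: 22.32
position: [0.5623, 0.0954, 0.1321]
tool_rot: [2.378, 2.053, 0.0]
ft_force: [-0.4, -0.1, -1.4]
grip_width: 0.367
grip_force: 20.0
```

Run:
```python
from h import *
from bench import *
plan(get_state(),[.5617,.0942,.1],81.55)
```

```text
pos [562.3  95.4 132.1] yaw 81.6 tilt [ 2.e-04 -1.e-04 -1.e+00] t 22.32 F [-0.4 -0.1 -1.4]
shift [-1.3 -0.4 32.1] spin 0.05
```

Emit:
arm_command([
  [20, -1.3, -0.4, 2, 0],
  [20, -1.3, -0.4, 5, 0],
  [20, -1.3, -0.4, 8, 0],
  [20, -1.3, -0.4, 9, 0],
  [20, -1.3, -0.4, 9, 0],
])

```text
time: 22.73
position: [0.5613, 0.094, 0.1224]
tool_rot: [-2.378, -2.052, 0.001]
ft_force: [-0.3, -0.1, -1.3]
grip_width: 0.37
grip_force: 20.0
```

Emit:
arm_command([
  [20, 0, 0, 0.7, 0],
  [20, 0, 0, 1.4, 0],
  [20, 0, 0, 2.1, 0],
  [20, 0, 0, 2.8, 0],
  [20, 0, 0, 3.5, 0],
])

```text
time: 23.15
position: [0.5617, 0.0942, 0.1195]
tool_rot: [2.378, 2.053, 0.0]
ft_force: [-0.5, -0.2, -1.5]
grip_width: 0.367
grip_force: 20.0
```

Emit:
arm_command([
  [20, 0, 0, 0.5, 0],
  [20, 0, 0, 1, 0],
  [20, 0, 0, 1.5, 0],
  [20, 0, 0, 2, 0],
  [20, 0, 0, 2, 0],
])

```text
time: 23.57
position: [0.5616, 0.0941, 0.1174]
tool_rot: [-2.378, -2.053, 0.0]
ft_force: [0.2, -0.2, -1.3]
grip_width: 0.367
grip_force: 20.0
```

Emit:
arm_command([
  [20, 0, 0, 0.5, 0],
  [20, 0, 0, 1, 0],
  [20, 0, 0, 1.5, 0],
  [20, 0, 0, 2, 0],
  [20, 0, 0, 2.5, 0],
])

```text
time: 23.98
position: [0.5617, 0.0942, 0.1149]
tool_rot: [2.378, 2.053, -0.0]
ft_force: [0.8, 0.8, -1.4]
grip_width: 0.362
grip_force: 20.0
```

Emit:
arm_command([
  [20, 0, 0, 0.5, 0],
  [20, 0, 0, 1, 0],
  [20, 0, 0, 1.5, 0],
  [20, 0, 0, 2, 0],
  [20, 0, 0, 2.5, 0],
])

```text
time: 24.4
position: [0.5617, 0.0942, 0.1125]
tool_rot: [2.378, 2.053, -0.0]
ft_force: [-1.0, 0.3, -1.2]
grip_width: 0.365
grip_force: 20.0
```

It's entering freely.

Emit:
arm_command([
  [20, 0, 0, 1, 0],
  [20, 0, 0, 2, 0],
  [20, 0, 0, 3, 0],
  [20, 0, 0, 4, 0],
  [20, 0, 0, 5, 0],
])

```text
time: 24.82
position: [0.5617, 0.0941, 0.1074]
tool_rot: [-2.378, -2.053, 0.0]
ft_force: [-0.0, 0.3, -2.0]
grip_width: 0.367
grip_force: 20.0
```

Emit:
arm_command([
  [20, 0, 0, 0.8, 0],
  [20, 0, 0, 1.6, 0],
  [20, 0, 0, 2.4, 0],
  [20, 0, 0, 3.2, 0],
  [20, 0, 0, 4, 0],
])

```text
time: 25.23
position: [0.5617, 0.0941, 0.1034]
tool_rot: [2.378, 2.053, -0.0]
ft_force: [-0.1, 0.2, -2.3]
grip_width: 0.366
grip_force: 20.0
```

Emit:
arm_command([
  [20, 0, 0, 0.4, 0],
  [20, 0, 0, 0.8, 0],
  [20, 0, 0, 1.2, 0],
  [20, 0, 0, 1.6, 0],
  [20, 0, 0, 2, 0],
])

```text
time: 25.65
position: [0.5617, 0.0941, 0.1015]
tool_rot: [2.378, 2.053, -0.0]
ft_force: [1.0, -0.3, -1.8]
grip_width: 0.363
grip_force: 20.0
```

Emit:
arm_command([
  [20, 0, 0, 0.3, 0],
  [20, 0, 0, 0.6, 0],
  [20, 0, 0, 0.9, 0],
  [20, 0, 0, 1.2, 0],
  [20, 0, 0, 1.2, 0],
])

```text
time: 26.07
position: [0.5616, 0.0942, 0.1002]
tool_rot: [-2.378, -2.053, 0.0]
ft_force: [0.2, 0.0, -1.9]
grip_width: 0.367
grip_force: 20.0
```

Emit:
arm_command([
  [20, 0, 0, 0.2, 0],
  [20, 0, 0, 0.4, 0],
  [20, 0, 0, 0.6, 0],
  [20, 0, 0, 0.6, 0],
  [20, 0, 0, 0.6, 0],
])

```text
time: 26.48
position: [0.5618, 0.0941, 0.1]
tool_rot: [2.378, 2.053, -0.0]
ft_force: [-0.8, -0.0, 0.6]
grip_width: 0.367
grip_force: 20.0
```

Emit:
arm_command([
  [20, 0, 0, 0.3, 0],
  [20, 0, 0, 0.3, 0],
  [20, 0, 0, 0.3, 0],
])

```text
time: 26.73
position: [0.5618, 0.0942, 0.0999]
tool_rot: [2.378, 2.052, -0.0]
ft_force: [-2.2, -0.9, 5.1]
grip_width: 0.366
grip_force: 20.0
```

Emit:
arm_command([
  [33, 0, 0, 0, 0],
  [35, 0, 0, 0, 0],
  [37, 0, 0, 0, 0],
  [40, 0, 0, 0, 0],
  [44, 0, 0, 0, 0],
])

```text
time: 27.15
position: [0.5616, 0.0942, 0.0992]
tool_rot: [-2.378, -2.053, 0.0]
ft_force: [0.4, 0.4, -0.6]
grip_width: 0.469
grip_force: 0.0
```

Emit:
arm_command([
  [60, 0, 0, 0, 0],
  [60, 0, 0, 0, 0],
  [60, 0, 0, 0, 0],
  [60, 0, 0, 0, 0],
  [60, 0, 0, 0, 0],
])

```text
time: 27.57
position: [0.5617, 0.0942, 0.0994]
tool_rot: [2.378, 2.053, -0.0]
ft_force: [-0.3, -0.0, 0.6]
grip_width: 0.677
grip_force: 0.0
```

Released. Now I'll retreat upward and back along tool −x, then look.

Emit:
arm_command([
  [60, 0, 0, -8, 0],
  [60, 0, 0, -25, 0],
  [60, 0, 0, -50, 0],
  [60, 0, 0, -80, 0],
  [60, 0, 0, -110, 0],
])

```text
time: 27.98
position: [0.5612, 0.0943, 0.2109]
tool_rot: [-2.377, -2.053, 0.001]
ft_force: [1.1, -0.4, -0.4]
grip_width: 0.69
grip_force: 0.0
```

Emit:
arm_command([
  [60, -30, 0, 0, 0],
  [60, -60, 0, 0, 0],
  [60, -80, 0, 0, 0],
  [60, -80, 0, 0, 0],
  [60, -80, 0, 0, 0],
])

```text
time: 28.4
position: [0.5501, 0.0136, 0.21]
tool_rot: [2.381, 2.049, 0.0]
ft_force: [0.0, 0.6, -0.4]
grip_width: 0.692
grip_force: 0.0
```

Run:
```python
from h import *
from bench import *
s=get_state();plan(s,None,0)
im,d=get_image("scene");c=camera_params("scene");cv2.imwrite("pics/s7.png",cv2.resize(im[140:400,200:540,::-1],None,fx=2,fy=2))
c=camera_params("wrist");im,d=get_image("wrist");P=cloud(d,c['intrinsics'],c['extrinsics']);z=P[...,2]
m=(d>0)&(np.hypot(P[...,0]-.562,P[...,1]-.095)<.03)
for a,b in((.076,.083),(.10,.14)):print(rect(P,m&(z>a)&(z<b)))
print(z[m].max())
```

```text
pos [550.1  13.6 210. ] yaw 81.42 tilt [ 6.e-04 -6.e-04 -1.e+00] t 28.4 F [ 0.   0.6 -0.4]
None
(((561.89501953125, 97.26400756835938), (39.46641540527344, 32.01681137084961), 81.50655364990234), np.float64(0.13187631689907164), 4088)
0.15294134487653327
```

View pics/s7.png

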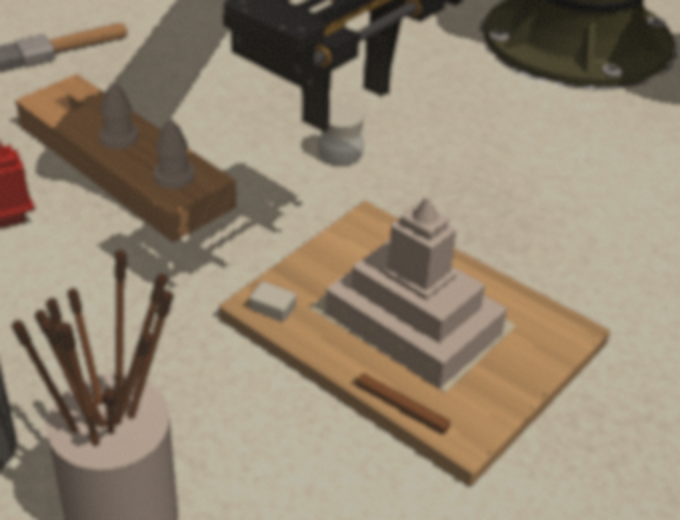

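The tower stands upright and flush on the base at (425,245). Its top measures 0.153 m against 0.152 m expected. The spires are untouched in the rack.

```bash
python3 -c "from bench import *;print(close_job())"
```

```text
the job is handed in; nothing more can be done
None
```

The job is handed in: I made the three touches in order, each about 6 N at most, then seated the tower upright and fully home in the slot and let go; the spires stayed in the rack, and it took about 28 s.

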